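# Tuck the spring cover of the bolt case beneath its lip

## Robot

A 6-joint arm with a two-finger parallel gripper is mounted at the origin on a cart in front of the work surface, level with it; the furniture and walls round the work are solid. World frame = base frame: x ahead of the robot, y to its left, z up, the work surface at z = 0. Lengths are in m, angles in rad, forces in N, time in s.
With the tool pointing down it reaches from about 0.375 to 0.9 m from the base axis. Payload 3.1 kg.
Tool frame: the origin (TCP) lies between the finger pads; the fingertips stand 19 mm ahead of it and the grasp point (between the pads) is the TCP; z points along the fingers, y is the direction in which the jaws open and shut (so a half turn about z gives the same grasp; the last joint's range is limited). The gripper opens to 85 mm and grips with 20 to 120 N. Pads are 22 mm wide; open, the fingers measure 114 mm over their backs; the gripper's body (76 mm by 85 mm) begins 54 mm behind the grasp point. The pads swing forward as they close: fully open they stand 13 mm farther back than shut.
Start: joints at [0.959, 0.527, 1.433, -0, 1.181, -0.178], TCP at [0.263, 0.567, 0.25] pointing down, gripper open.
Joint ranges: [-3.08, 3.08], [-0.75, 2.2], [0.22, 2.44], [-1.43, 4.57], [0, 2.65], [-2.85, 2.85]. Speed limits (rad/s): [2.79, 2.79, 3.14, 3.14, 3.14, 3.14].

## Interface

Orientations are given as a unit quaternion [x, y, z, w].
In Python, from station import manip, optics, job gives the robot as it stands.
- The arm moves only by the shell command python3 -m inch 'ROWS' [OPENING] [FORCE]. ROWS is JSON, one flat list of numbers, 4 for each row, row after row: the shift along the world's x, y, z in cm, then the turn about the world's z in rad. A call has 1 to 20 rows; each row shifts and turns the commanded pose from where the row before left it; what a row does not reach is not made up. A row lasts 1/8 s, in which the tool goes at most 62.5 mm and 10.7 degrees, less where a joint would pass 70% of its speed; a pose out of reach is approached as far as the arm can. A call with a gripper value outside its range is refused whole. OPENING is the opening in per cent of the stroke, from 0 (shut) to 100 (fully open), set as the call begins (- or left out, the last holds). The fingers move at their own pace and stop on an object; FORCE is the grip in N (left out, the last holds). Time passes only in rows, so rows that do not move let the fingers close. It gives the time, the measured TCP pose, the force and the opening at its end, in the units of the state.
- manip.sense(): the state, without advancing time (a new reading comes with each control period).
- optics.snapshot(name): name is "scene" or "top"; returns (picture, depth): 384x512x3 uint8, red, green, blue; 384x512 float32, m along the optical axis (not along the pixel's ray), 0 where there is no reading.
- optics.camera_model(name): a dict with "mtx" (3x3 intrinsics, pixels), "camera_from_world" (4x4, takes a point from world to camera coordinates). Camera axes: x right, y up, looking along -z (the intrinsics and any distortion apply to the point x, -y, -z); pixel columns grow to the right and rows downward; lengths in m; the calibration is good to about 2 mm. A picture is of the moment at which its call begins. camera_model takes no time and is no camera call.
- job.sign_off(): hands the job in, once; it reports no verdict.
The state is a dict: "t": time; "q": joint angles; "qd": joint speeds; "tau": joint torques, N m; "tcp_pos": TCP position; "tool_rot": TCP orientation; "force": force on the tool from outside, world axes, zero at the start; "ft_torque": the same for the moment, N m; "finger_gap": opening from 0.0 (shut) to 1.0 (fully open).
Only numpy, scipy, OpenCV 4.12 (cv2) and the standard library are available. Lean on these libraries where they do the work, as an engineer would, in place of code of your own. Each camera call takes 0.05 s, during which the arm holds its last target.

## Task

Close the bolt case that is screwed to the bench: with a fingertip fold its sprung cover over until it lies flat, then push it by its raised ledge away from the hinge until its free edge is tucked fully home beneath the lip, so that it stays shut when you let go. Only push on the outer face of the cover: do not grip it or touch its inner face, and leave the bolts in the case and the things around it where they are.

Things in the scene. Friction and masses are not known exactly. Their poses are not given: they have to be found in the camera images.
- case: open grey steel tray, 138 (x) x 100 (y) x 38 mm high, fixed to the bench (side flanges with screws add 17 mm at each y side). Origin: centre of its underside. Its x axis points from the hinge side (the side nearer the robot) to the lip side. On the lip side the wall rises to 49 mm and carries the lip.
- hinge_axis (a point): middle of the cover's hinge axis, 66 mm from the case's origin toward -x, 40 mm above the bench; the axis runs along the case's y.
- cover_hinge (a joint): angle of the cover: 0 = flat over the tray (hard stop), about 1.57 = standing upright, up to 2.05 = leaning back from the tray over the hinge side. A weak spring and some friction: the open cover stays put, but a flat cover that is not tucked springs up to about 1 rad when let go. Pressing it flat takes 1 to 4 N near its middle.
- cover (a joint): how far the cover plate has slid in its slotted hinge, away from the hinge in its own plane: 0 = drawn back (as at the start), 0.018 = fully out at the stop. Sliding takes about 3 N against friction and stays where left. Drawn back, the free edge passes 5 mm clear of the lip as it folds; slid out early it would land on top of the lip.
- cover_edge (a point): middle of the free edge of the cover plate (aluminium, 104 x 94 x 4 mm), at mid thickness, 110 mm from the hinge axis when drawn back. Axes: x from the hinge to the free edge, y along the edge, z out of the outer face (up when closed). The outer face of the closed plate is 42 mm above the bench.
- ledge_foot (a point): middle of the foot of the raised dark steel push ledge on the cover's outer face: 75 mm from the hinge axis when drawn back. The ledge is 70 mm long in y and 8 mm high; its upright face looks to the hinge, its other side slopes down toward the free edge. Between hinge and ledge the outer face is flat. Axes as cover_edge.
- cover_inside: black rubber pad, 56 x 78 x 3 mm, on the inner face of the cover; not to be touched.
- lip_nose (a point): middle of the front edge of the lip, 49 mm from the case's origin toward +x and 48 mm above the bench. The lip runs the whole width of the case (100 mm), reaching 20 mm inward from the far wall; its first 6 mm are flared up as a lead-in; behind that its underside is 46 mm above the bench, 4 mm over the flat cover.
- bolt_1: steel hex bolt, 15 x 46 x 13 mm, loose in the tray; origin at the centre of its underside.
- bolt_2: a like bolt in the tray.
- bolt_3: a like bolt in the tray.
- tape_measure: yellow tape measure, 64 x 84 x 35 mm, loose on the bench to one side of the case (left or right); origin at the centre of its underside.
- sanding_block: brown sanding block, 62 x 101 x 28 mm, loose on the bench at the other side of the case; origin at the centre of its underside.
- spanner: steel adjustable spanner, 183 mm long, 8 mm thick, lying beyond the lip side; origin at the centre of its underside.
There are look-alikes about, which are no part of the job. There is more than one size of the case; the one meant has the size given above.

How it is judged:
On the way:
1. the cover is folded over, nearly flat, and not yet tucked (value of joint cover_hinge below 0.3 rad and value of joint cover below 0.012 m), for 0.05 s.
At the end, for the whole second after the job is handed in: The cover lies flat (hinge under 0.07 rad) and still, slid out more than 15 of its 18 mm, its free edge below the lip and more than 9 mm behind the lip's front edge (value of joint cover_hinge below 0.07 rad and value of joint cover above 0.015 m and x of cover_edge in the frame of lip_nose above 0.009 m and z of cover_edge in the frame of lip_nose below 0 m and velocity of joint cover_hinge below 0.05 rad/s); the robot touches nothing.
It fails at once if the inner face of the cover is touched (gripped or hooked) (contact force between the fingers and cover_inside above 0.5 N).
It fails at once if a bolt is lifted or moved more than 20 mm (distance of any of bolt_1, bolt_2, bolt_3 from where it was at the start of the episode above 0.02 m).
It fails at once if the tape measure, sanding block or spanner is lifted or moved more than 20 mm (distance of any of tape_measure, sanding_block, spanner from where it was at the start of the episode above 0.02 m).
It also fails if it takes over 38 s, if anything falls off the work surface, if the arm or the gripper's body presses on something with over 40 N, if the wrist force passes 120 N, or if a joint passes its speed limit or range.

## Working session

There is one attempt and no reset: what is moved stays moved. The work goes in short steps, Python scripts to look and compute and a shell command to move; the robot and the scene stay as the last step left them, time stands still between calls to the robot, and variables do not carry over. Pictures are saved under pics/ and viewed, and the job is handed in when it is done.

```bash
ls; mkdir -p pics
python3 - <<'E'
from station import manip, optics
import cv2,numpy as np
for n in("scene","top"):
    p,d=optics.snapshot(n); cv2.imwrite(f"pics/{n}0.png",p[:,:,::-1]); np.save(f"{n}0.npy",d); np.save(f"{n}0p.npy",p)
    m=optics.camera_model(n); print(n,{k:np.round(v,4).tolist() if not isinstance(v,str) else v for k,v in m.items()})
print(manip.sense())
E
```

```text
pics
scene {'mtx': [[378.2385, 0.0, 261.5598], [0.0, 378.2385, 195.9119], [0.0, 0.0, 1.0]], 'camera_from_world': [[0.7975, -0.6031, -0.0177, -0.4584], [0.4715, 0.6047, 0.6419, -0.257], [-0.3764, -0.5203, 0.7666, -0.7798], [0.0, 0.0, 0.0, 1.0]]}
top {'mtx': [[378.8551, 0.0, 256.4658], [0.0, 378.8551, 191.431], [0.0, 0.0, 1.0]], 'camera_from_world': [[-0.0048, -0.9998, -0.0178, -0.008], [0.9979, -0.006, 0.0641, -0.5358], [-0.0642, -0.0175, 0.9978, -0.9199], [0.0, 0.0, 0.0, 1.0]]}
{'t': 0.1, 'q': array([ 9.58497638e-01,  5.28384443e-01,  1.43374211e+00,  6.62909667e-06,
        1.18140363e+00, -1.78481167e-01]), 'qd': array([-0.0007359 ,  0.00081542, -0.0033038 ,  0.00147187,  0.00116534,
       -0.00016573]), 'tau': array([ 7.30893498e-05, -4.43298590e+01, -1.78587288e+01, -1.75122377e-04,
        3.88794710e-03,  1.30639452e-05]), 'tcp_pos': array([0.2623274 , 0.56663208, 0.24943473]), 'tool_rot': array([ 2.15212984e-01,  9.76566656e-01, -8.92842614e-04, -3.75966836e-04]), 'force': array([-0.34475035,  0.1320139 ,  0.12812545]), 'ft_torque': array([ 0.01823556, -0.07180528,  0.03398068]), 'finger_gap': 1.000206536795642}
```

View pics/scene0.png

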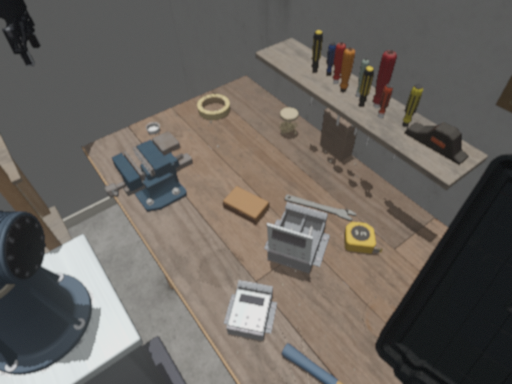

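View pics/top0.png

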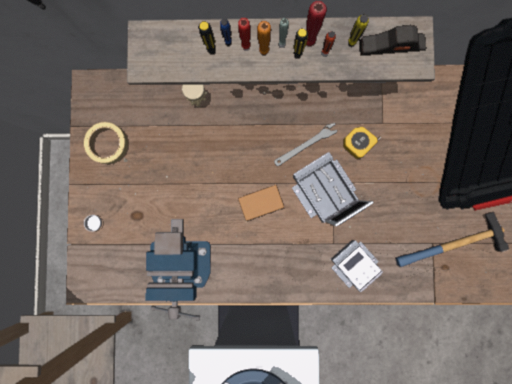

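```bash
python3 - <<'E'
import cv2,numpy as np
t=cv2.imread("pics/top0.png");s=cv2.imread("pics/scene0.png")
cv2.imwrite("pics/tz.png",cv2.resize(t[115:240,265:395],None,fx=6,fy=6,interpolation=cv2.INTER_CUBIC)[:600])
cv2.imwrite("pics/sz.png",cv2.resize(s[180:280,250:385],None,fx=5.9,fy=5.9,interpolation=cv2.INTER_CUBIC))
E
cat > h.py <<'E'
import numpy as np
from station import optics
def unproj(name,u,v,d):
    m=optics.camera_model(name);K=m["mtx"];T=m["camera_from_world"]
    p=np.stack([(u-K[0,2])/K[0,0]*d,-(v-K[1,2])/K[1,1]*d,-d],-1)
    return (p-T[:3,3])@T[:3,:3]
def plane(name,u,v,z):
    a=unproj(name,np.asarray(u,float),np.asarray(v,float),np.ones(np.shape(u)));m=optics.camera_model(name)["camera_from_world"]
    c=-m[:3,:3].T@m[:3,3]; s=(z-c[2])/(a[...,2]-c[2]); return c+(a-c)*s[...,None]
def proj(name,P):
    m=optics.camera_model(name);K=m["mtx"];T=m["camera_from_world"];P=np.atleast_2d(P)
    p=P@T[:3,:3].T+T[:3,3]; return np.stack([K[0,2]-K[0,0]*p[:,0]/p[:,2],K[1,2]+K[1,1]*p[:,1]/p[:,2]],-1)
def cloud(name,d):
    v,u=np.mgrid[0:d.shape[0],0:d.shape[1]]; return unproj(name,u,v,d)
E
python3 - <<'E'
from h import *
for n,(a,b,c,e) in {"top":(115,240,265,395),"scene":(180,280,250,385)}.items():
    d=np.load(n+"0.npy");P=cloud(n,d)[a:b,c:e].reshape(-1,3)
    print(n,np.histogram(P[:,2],bins=np.arange(-.02,.18,.01)))
E
```

```text
top (array([  10, 5741, 7692,  380,  524,  953,  263,  178,   32,   24,   14,
         35,   34,   48,   50,   46,  128,   42,    0]), array([-0.02, -0.01,  0.  ,  0.01,  0.02,  0.03,  0.04,  0.05,  0.06,
        0.07,  0.08,  0.09,  0.1 ,  0.11,  0.12,  0.13,  0.14,  0.15,
        0.16,  0.17]))
scene (array([   0, 2980, 6903,  485,  625,  926,  248,  243,   94,   92,  102,
         96,   32,   83,  158,  170,  149,   47,    0]), array([-0.02, -0.01,  0.  ,  0.01,  0.02,  0.03,  0.04,  0.05,  0.06,
        0.07,  0.08,  0.09,  0.1 ,  0.11,  0.12,  0.13,  0.14,  0.15,
        0.16,  0.17]))
```

View pics/tz.png

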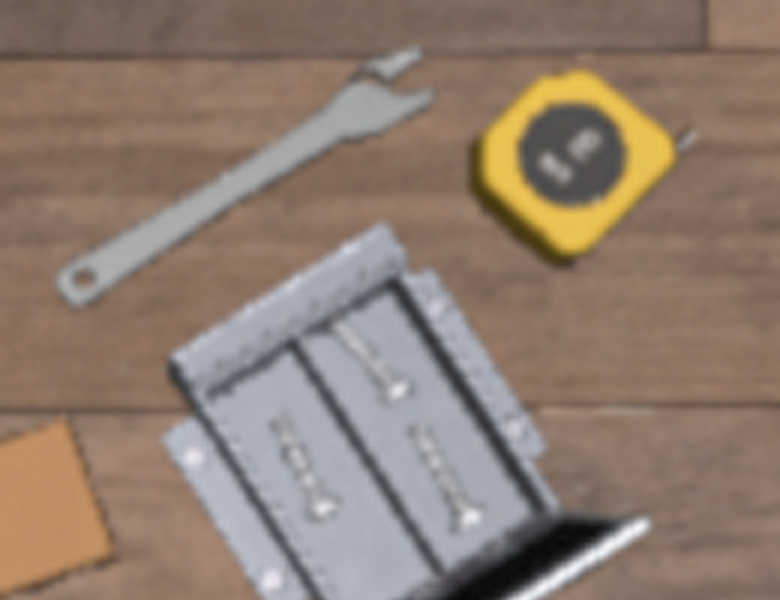

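View pics/sz.png

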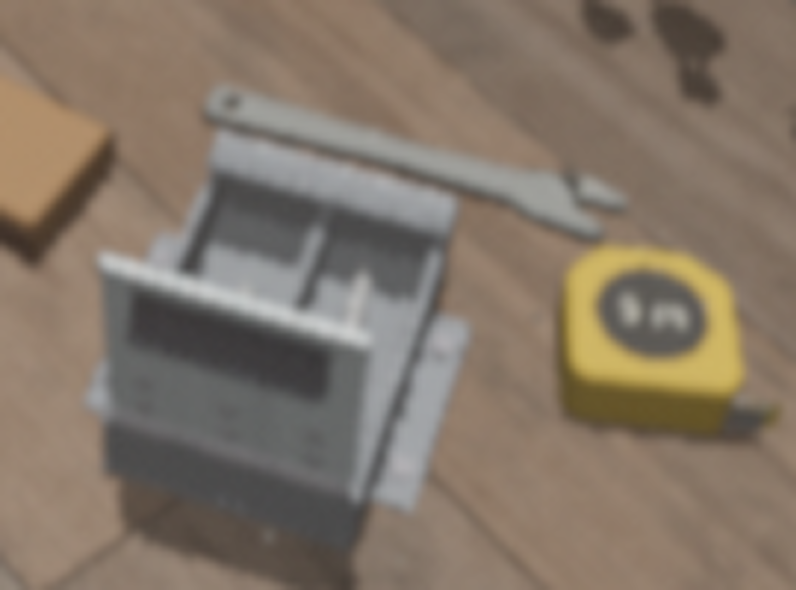

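```bash
python3 - <<'E'
from h import *
import cv2
D={}
for n,(a,b,c,e) in {"top":(115,240,265,395),"scene":(180,280,250,385)}.items():
    d=np.load(n+"0.npy");P=cloud(n,d)[a:b,c:e].reshape(-1,3);D[n]=P
    Q=P[(P[:,2]>.07)]
    c0=Q.mean(0);u,s,vt=np.linalg.svd(Q-c0,full_matrices=False); print(n,'cover',c0.round(4),vt[2].round(3),(s/np.sqrt(len(Q))).round(4))
    T=Q[Q[:,2]>Q[:,2].max()-.012]
    print(' top edge',T.mean(0).round(4),T[:,2].max(), cv2.minAreaRect(T[:,:2].astype(np.float32)))
P=D["top"]; 
L=P[(P[:,2]>.044)&(P[:,2]<.056)&(P[:,0]>.5)]
# remove near the cover: 
(c,wh,an)=cv2.minAreaRect(L[:,:2].astype(np.float32));print('lip',c,wh,an,len(L),L[:,2].mean())
# bench
print('bench', np.median(P[P[:,2]<.008,2]))
E
python3 - <<'E'
# feature corners in tz crop (scale 6, offset 265,115) and sz crop (5.9, 250,180)
from h import *
t=lambda u,v:(265+(u-2.5)/6,115+(v-2.5)/6)
s=lambda u,v:(250+(u-2.5)/5.9,180+(v-2.5)/5.9)
for nm,uv,z in [('lip outer L',t(172,355),.049),('lip outer R',t(383,225),.049),('lip nose R',t(408,268),.048),('lip nose L',t(205,395),.048)]:
    print('top',nm,plane('top',*uv,z).round(4))
for nm,uv,z in [('lip outer L',s(217,133),.049),('lip outer R',s(458,200),.049),('hingeL',s(107,423),.038),('hingeR',s(355,497),.038)]:
    print('scene',nm,plane('scene',*uv,z).round(4))
E
```

```text
top cover [ 0.4814 -0.1915  0.2224] [ 0.865  0.491 -0.102] [0.2736 0.0253 0.0056]
 top edge [ 0.4755 -0.0273  0.9521] 0.9521115488218712 ((0.47554174065589905, -0.027256572619080544), (0.0, 0.0), 0.0)
scene cover [ 0.4615 -0.2399  0.1604] [0.754 0.396 0.524] [0.1925 0.0261 0.011 ]
 top edge [ 0.1932 -0.5267  0.7547] 0.7546588829042943 ((0.19322919845581055, -0.5267429351806641), (0.0, 0.0), 0.0)
lip (0.5450267195701599, -0.17719563841819763) (0.13394224643707275, 0.09943544864654541) 31.395944595336914 352 0.04972036858504982
bench 0.00031323317935116906
top lip outer L [ 0.5755 -0.0996  0.049 ]
top lip outer R [ 0.6271 -0.1844  0.049 ]
top lip nose R [ 0.6099 -0.1942  0.048 ]
top lip nose L [ 0.5595 -0.1127  0.048 ]
scene lip outer L [ 0.5749 -0.0998  0.049 ]
scene lip outer R [ 0.6283 -0.1847  0.049 ]
scene hingeL [ 0.4599 -0.1754  0.038 ]
scene hingeR [ 0.5121 -0.2553  0.038 ]
```

Run:
```python
from h import *
import cv2
a=np.deg2rad(31.6);o=np.array([.543,-.1778,0]);R=np.array([[np.cos(a),-np.sin(a),0],[np.sin(a),np.cos(a),0],[0,0,1]])
for n in("top","scene"):
    d=np.load(n+"0.npy");P=cloud(n,d).reshape(-1,3)[d.ravel()>0]
    q=(P-o)@R; m=(abs(q[:,0])<.14)&(abs(q[:,1])<.07)&(q[:,2]<.2);q=q[m]
    C=q[q[:,2]>.065]
    print(n,len(C),'y',np.percentile(C[:,1],[1,99]).round(4),'x',np.percentile(C[:,0],[1,50,99]).round(4),'zmax',np.percentile(C[:,2],99).round(4))
    for lo in np.arange(.06,.16,.01):
        k=C[(C[:,2]>lo)&(C[:,2]<lo+.01)]
        if len(k):print('  z',lo.round(3),len(k),'x med',np.percentile(k[:,0],[5,50,95]).round(4))
    L=q[(q[:,2]>.046)&(q[:,2]<.054)&(q[:,0]>.03)]
    (c,wh,an)=cv2.minAreaRect(L[:,:2].astype(np.float32));print('lip',c,wh,an,np.percentile(L[:,0],[1,99]),np.percentile(L[:,1],[1,99]),np.median(L[:,2]))
    L=q[(q[:,2]<.03)&(q[:,2]>.0)&(abs(q[:,1])<.067)&(abs(q[:,1])>.052)&(q[:,2]>.002)]
    print('flanges',np.percentile(L[:,1],[1,99]),np.percentile(L[:,0],[1,99]),np.median(L[:,2]))
```

```text
top 438 y [-0.0466  0.0457] x [-0.0821 -0.0692 -0.0646] zmax 0.1522
  z 0.06 17 x med [-0.0663 -0.065  -0.0644]
  z 0.07 24 x med [-0.0671 -0.0655 -0.0648]
  z 0.08 14 x med [-0.0683 -0.0652 -0.0648]
  z 0.09 35 x med [-0.0687 -0.0656 -0.065 ]
  z 0.1 34 x med [-0.0698 -0.0663 -0.0657]
  z 0.11 48 x med [-0.0822 -0.0673 -0.0665]
  z 0.12 50 x med [-0.0807 -0.0682 -0.0674]
  z 0.13 46 x med [-0.0724 -0.0688 -0.068 ]
  z 0.14 128 x med [-0.0763 -0.0725 -0.0694]
  z 0.15 42 x med [-0.0764 -0.0747 -0.0733]
lip (0.05903779715299606, -0.0007434561848640442) (0.01968204788863659, 0.09939297288656235) 0.09697292000055313 [0.04942747 0.06870238] [-0.04914119  0.04836638] 0.04961801380086711
flanges [-0.06678606  0.06640572] [-0.13173371  0.13136106] 0.003791549279488248
scene 975 y [-0.0475  0.0443] x [-0.0819 -0.0745 -0.0684] zmax 0.1513
  z 0.06 46 x med [-0.07   -0.0689 -0.0679]
  z 0.07 92 x med [-0.0714 -0.0698 -0.0687]
  z 0.08 102 x med [-0.0717 -0.0704 -0.0695]
  z 0.09 96 x med [-0.0724 -0.0713 -0.0702]
  z 0.1 32 x med [-0.0733 -0.0721 -0.0711]
  z 0.11 83 x med [-0.082  -0.0799 -0.0721]
  z 0.12 158 x med [-0.081  -0.0786 -0.0738]
  z 0.13 170 x med [-0.0786 -0.0763 -0.0742]
  z 0.14 149 x med [-0.0766 -0.0754 -0.0724]
  z 0.15 47 x med [-0.0772 -0.0749 -0.0728]
lip (0.06009707227349281, -0.0009816288948059082) (0.022465189918875694, 0.09936945885419846) 0.5476097464561462 [0.04931466 0.07011533] [-0.04963179  0.04762897] 0.050289095273054946
flanges [-0.0667878   0.06646653] [-0.12388618  0.12666267] 0.004036637507311647
```

```bash
python3 -m inch '[2.38,-4.17,0,-0.12,2.38,-4.17,0,-0.12,2.38,-4.17,0,-0.12,2.38,-4.17,0,-0.12,2.38,-4.17,0,-0.12,2.38,-4.17,0,-0.12,2.38,-4.17,0,-0.12,2.38,-4.17,0,-0.12,2.38,-4.17,0,-0.12,2.38,-4.17,0,-0.12]' 0 40; python3 -m inch '[-0.85,-4.95,0,-0.12,-0.85,-4.95,0,-0.12,-0.85,-4.95,0,-0.12,-0.85,-4.95,0,-0.12,-0.85,-4.95,0,-0.12,-0.85,-4.95,0,-0.12,-0.85,-4.95,0,-0.12,-0.85,-4.95,0,-0.12,0,0,0,0]'
cat >> h.py <<'E'
a=np.deg2rad(31.6);O=np.array([.543,-.1778,0])+0
R=np.array([[np.cos(a),-np.sin(a),0],[np.sin(a),np.cos(a),0],[0,0,1]])
O=O+R@[0,-.0008,0]
def look(tag):
    import cv2
    from station import manip
    s=manip.sense(); print('t',s['t'],'tcp case',((s['tcp_pos']-O)@R).round(4),'F case',(s['force']@R).round(2),'q',s['q'].round(2),'rot',s['tool_rot'].round(3))
    ims=[]
    for n,(r0,r1,c0,c1) in {"scene":(150,290,230,360),"top":(110,250,270,400)}.items():
        p,d=optics.snapshot(n); ims.append(cv2.resize(p[r0:r1,c0:c1,::-1],None,fx=3,fy=3,interpolation=cv2.INTER_CUBIC))
        P=cloud(n,d)[d>0]; q=(P-O)@R
        np.save(f"{tag}_{n}.npy",q)
    cv2.imwrite(f"pics/{tag}.png",np.hstack(ims))
E
python3 -c "
from h import *
look('a1')"
```

```text
t: 1.35
tcp_pos: [0.5011, 0.1486, 0.2501]
tool_rot: [0.73, 0.683, -0.0, -0.0]
force: [-0.0, 1.4, 0.4]
finger_gap: 0.0
t: 2.48
tcp_pos: [0.4324, -0.2495, 0.2502]
tool_rot: [0.963, 0.268, 0.0, 0.001]
force: [0.3, 0.4, -0.2]
finger_gap: 0.001
t 2.475 tcp case [-0.1317 -0.0023  0.2502] F case [ 0.41  0.19 -0.17] q [-0.75  0.36  1.74 -0.    1.04  0.28] rot [0.963 0.268 0.    0.001]
```

View pics/a1.png

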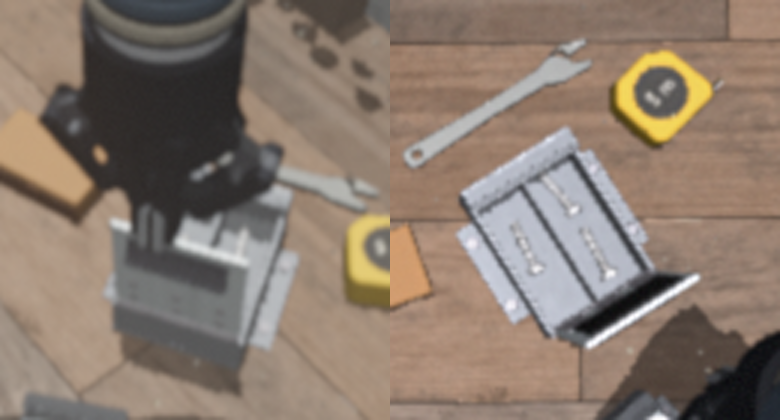

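```bash
python3 -m inch '[0,0,-4.75,0,0,0,-4.75,0,1.28,0.79,0,0,1.28,0.79,0,0,0.85,0.52,0,0,0.85,0.52,0,0,0.85,0.52,0,0,0.85,0.52,0,0]'
python3 -c "
from h import *
look('a2')"
```

```text
t: 3.58
tcp_pos: [0.4928, -0.2091, 0.1557]
tool_rot: [0.963, 0.27, 0.0, 0.0]
force: [-0.5, -0.3, -0.3]
finger_gap: 0.002
t 3.575 tcp case [-0.0591  0.0004  0.1557] F case [-0.61 -0.02 -0.26] q [-0.61  0.54  1.75 -0.    0.85  0.41] rot [0.963 0.27  0.    0.   ]
```

View pics/a2.png

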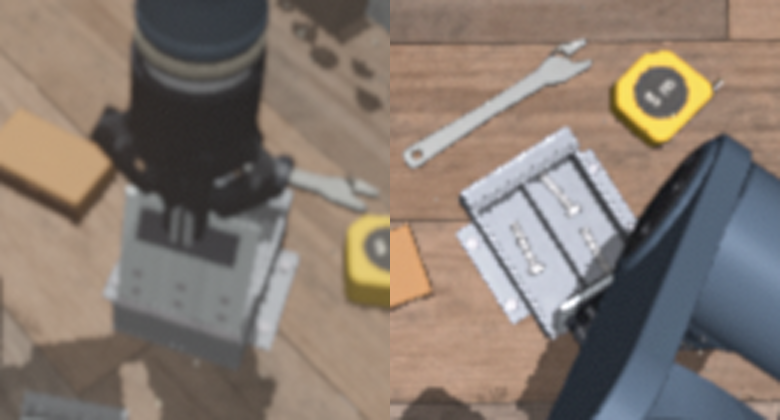

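```bash
python3 -m inch '[0.68,0.42,-0.2,0,0.68,0.42,-0.3,0,0.75,0.46,-0.4,0,0.75,0.46,-0.45,0,0.66,0.41,-0.55,0,0.66,0.41,-0.65,0,0,0,0,0]'
python3 -c "
from h import *
look('a3')
q=np.load('a3_scene.npy')
m=(abs(q[:,1])>.03)&(abs(q[:,1])<.045)&(q[:,2]>.055)&(abs(q[:,0])<.1)&(q[:,2]<.15)
C=q[m]
for lo in np.arange(-.07,.05,.01):
  k=C[(C[:,0]>lo)&(C[:,0]<lo+.01)]
  if len(k):print(lo.round(3),len(k),np.median(k[:,2]).round(4))
"
```

```text
t: 4.55
tcp_pos: [0.5342, -0.1829, 0.129]
tool_rot: [0.963, 0.271, -0.0, -0.0]
force: [0.6, -0.4, -0.0]
finger_gap: -0.003
t 4.55 tcp case [-0.0102  0.0011  0.129 ] F case [ 0.34 -0.65 -0.  ] q [-0.53  0.62  1.69  0.    0.84  0.49] rot [ 0.963  0.271 -0.    -0.   ]
-0.06 39 0.0568
-0.05 90 0.0636
-0.04 85 0.0733
-0.03 95 0.0833
-0.02 95 0.094
-0.01 87 0.1055
0.0 83 0.114
0.01 7 0.1189
```

View pics/a3.png

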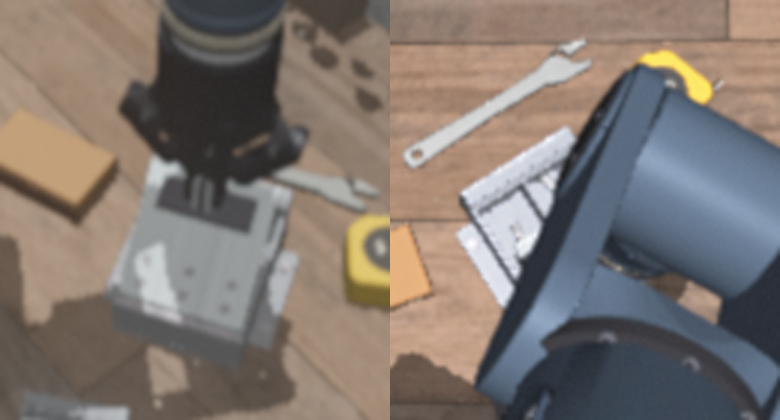

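```bash
python3 -m inch '[0,0,1.6,0,0,0,1.6,0,-1.22,-0.75,0,0,-1.22,-0.75,0,0,-1.22,-0.75,0,0,0,0,0,0]'
python3 -c "
from h import *
look('a4')
q=np.load('a4_scene.npy')
m=(abs(q[:,1])>.025)&(abs(q[:,1])<.045)&(q[:,2]>.055)&(abs(q[:,0])<.1)&(q[:,2]<.15)
C=q[m]
for lo in np.arange(-.07,.05,.01):
  k=C[(C[:,0]>lo)&(C[:,0]<lo+.01)]
  if len(k):print(lo.round(3),len(k),np.median(k[:,2]).round(4))
"
```

```text
t: 5.4
tcp_pos: [0.4959, -0.2065, 0.1614]
tool_rot: [0.963, 0.269, -0.001, -0.001]
force: [0.9, -0.0, -0.1]
finger_gap: 0.002
t 5.4 tcp case [-0.0552  0.001   0.1614] F case [ 0.75 -0.5  -0.13] q [-0.6   0.54  1.74 -0.    0.87  0.42] rot [ 0.963  0.269 -0.001 -0.001]
-0.07 12 0.0568
-0.06 159 0.0667
-0.05 184 0.0874
-0.04 190 0.1109
-0.03 141 0.1282
-0.02 10 0.1391
```

View pics/a4.png

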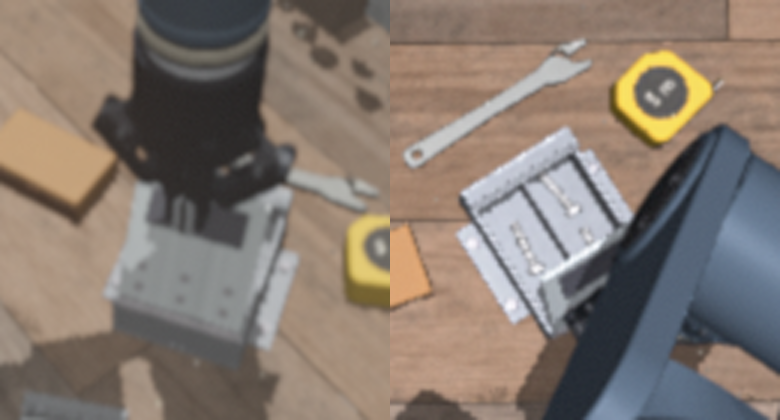

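```bash
python3 -m inch '[-0.94,-0.58,0,0,0,0,-2.7,0,0,0,-2.8,0,0.68,0.42,0,0,0.55,0.34,-0.35,0,0.68,0.42,-0.6,0,0.6,0.37,-0.75,0,0.43,0.26,-0.85,0,0,0,0,0]'
python3 -c "
from h import *
look('a5')
q=np.load('a5_scene.npy')
m=(abs(q[:,1])>.025)&(abs(q[:,1])<.045)&(q[:,2]>.045)&(abs(q[:,0])<.1)&(q[:,2]<.15)
C=q[m]
for lo in np.arange(-.07,.06,.01):
  k=C[(C[:,0]>lo)&(C[:,0]<lo+.01)]
  if len(k):print(lo.round(3),len(k),np.median(k[:,2]).round(4))
"
```

```text
t: 6.62
tcp_pos: [0.5181, -0.1935, 0.0807]
tool_rot: [0.963, 0.271, 0.0, 0.0]
force: [-0.0, -0.2, 1.4]
finger_gap: -0.002
t 6.625 tcp case [-0.0294  0.0005  0.0807] F case [-0.14 -0.16  1.43] q [-0.56  0.69  1.74  0.    0.71  0.46] rot [0.963 0.271 0.    0.   ]
-0.07 21 0.0461
-0.06 82 0.0481
-0.05 165 0.0542
-0.04 190 0.1177
-0.03 138 0.0619
-0.02 90 0.0648
-0.01 28 0.0691
0.0 5 0.0717
0.02 1 0.0863
0.03 1 0.0871
```

View pics/a5.png

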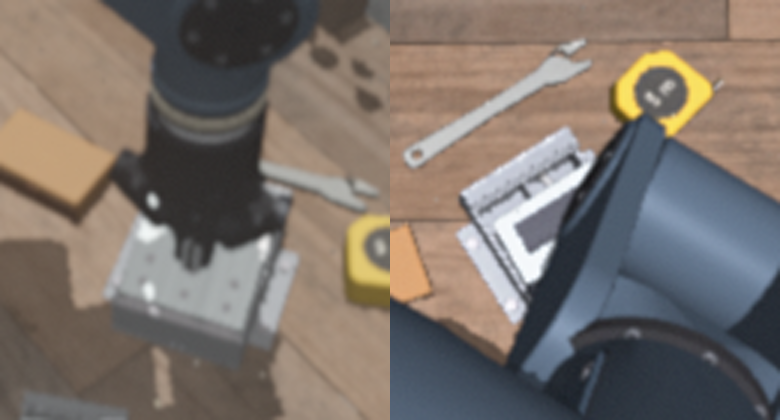

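```bash
python3 -m inch '[0.1,0.06,-0.5,0,0.09,0.05,-0.5,0,0,0,-0.5,0,0,0,-0.3,0,0,0,-0.1,0,0,0,0,0]'
python3 -c "
from h import *
look('a6')
q=np.load('a6_scene.npy')
m=(abs(q[:,1])>.025)&(abs(q[:,1])<.045)&(q[:,2]>.035)&(abs(q[:,0])<.1)&(q[:,2]<.07)
C=q[m]
for lo in np.arange(-.07,.06,.01):
  k=C[(C[:,0]>lo)&(C[:,0]<lo+.01)]
  if len(k):print(lo.round(3),len(k),np.median(k[:,2]).round(4))
"
```

```text
t: 7.48
tcp_pos: [0.5193, -0.1927, 0.0622]
tool_rot: [0.963, 0.271, -0.0, 0.0]
force: [0.8, -0.5, 1.2]
finger_gap: -0.004
t 7.475 tcp case [-0.028   0.0005  0.0622] F case [ 0.47 -0.84  1.25] q [-0.56  0.72  1.75 -0.    0.68  0.47] rot [ 0.963  0.271 -0.     0.   ]
-0.07 80 0.0434
-0.06 76 0.0427
-0.05 69 0.0435
-0.04 79 0.0437
-0.03 65 0.0441
-0.02 63 0.0437
-0.01 41 0.0442
0.0 11 0.0447
0.01 1 0.0459
0.04 2 0.0536
0.05 18 0.0501
```

View pics/a6.png

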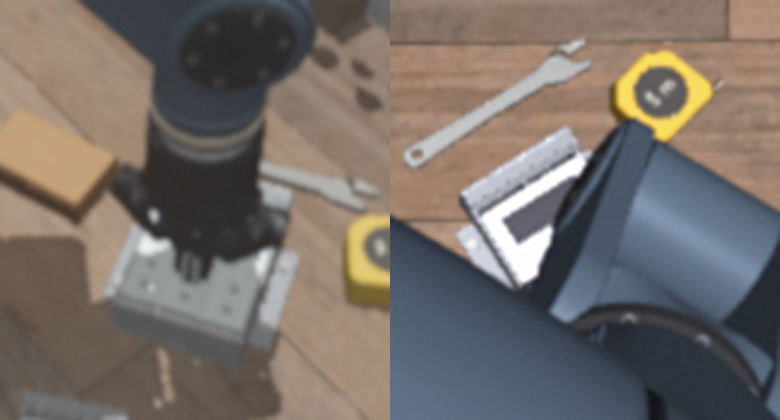

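```bash
python3 -m inch '[0,0,-0.1,0,0,0,-0.1,0,0.43,0.26,0,0,0.43,0.26,0,0,0.43,0.26,0,0,0.43,0.26,0,0,0,0,0,0]'
python3 -c "
from h import *
look('a7')
q=np.load('a7_scene.npy')
m=(abs(q[:,1])>.025)&(abs(q[:,1])<.045)&(q[:,2]>.035)&(abs(q[:,0])<.1)&(q[:,2]<.07)
C=q[m]
for lo in np.arange(-.07,.06,.01):
  k=C[(C[:,0]>lo)&(C[:,0]<lo+.01)]
  if len(k):print(lo.round(3),len(k),np.median(k[:,2]).round(4))
"
```

```text
t: 8.45
tcp_pos: [0.536, -0.1821, 0.0606]
tool_rot: [0.963, 0.271, -0.001, -0.0]
force: [-1.4, -0.3, 5.4]
finger_gap: 0.001
t 8.45 tcp case [-0.0082  0.0007  0.0606] F case [-1.35  0.45  5.37] q [-0.52  0.73  1.72 -0.    0.7   0.5 ] rot [ 0.963  0.271 -0.001 -0.   ]
-0.07 81 0.0437
-0.06 52 0.0387
-0.05 79 0.0389
-0.04 67 0.0428
-0.03 70 0.0431
-0.02 64 0.0424
-0.01 69 0.0427
0.0 59 0.0421
0.01 42 0.0422
0.02 15 0.0429
0.03 2 0.0423
0.05 1 0.0509
```

View pics/a7.png

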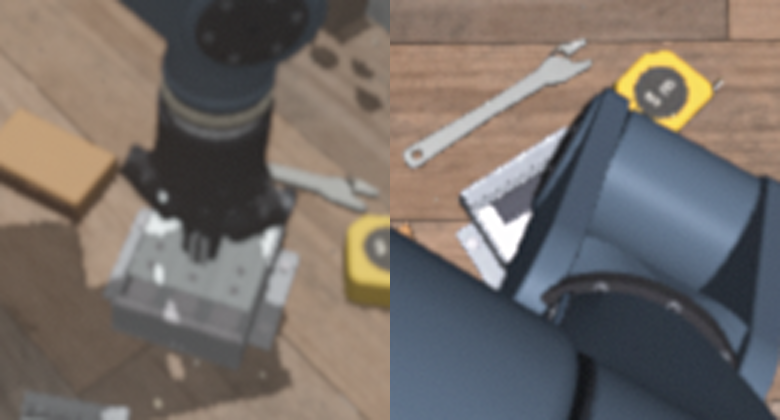

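```bash
python3 -m inch '[0.43,0.26,0,0,0.43,0.26,0,0,0.43,0.26,0,0,0.43,0.26,0,0,0,0,0,0]'
python3 -c "
from h import *
look('a8')"
```

```text
t: 9.18
tcp_pos: [0.5538, -0.1715, 0.0603]
tool_rot: [0.963, 0.271, -0.0, -0.0]
force: [-1.8, 0.4, 5.1]
finger_gap: 0.002
t 9.175 tcp case [0.0125 0.0006 0.0603] F case [-1.35  1.26  5.07] q [-0.49  0.74  1.68  0.    0.72  0.53] rot [ 0.963  0.271 -0.    -0.   ]
```

View pics/a8.png

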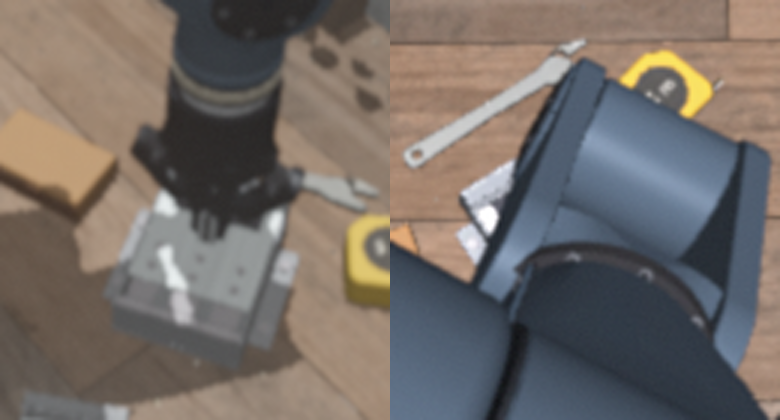

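```bash
python3 -m inch '[0.17,0.1,0,0,0.17,0.1,0,0,0,0,0,0]'; python3 -m inch '[0.17,0.1,0,0,0.17,0.1,0,0,0,0,0,0]';python3 -c "
from h import *
look('a9')
q=np.load('a9_scene.npy')
m=(abs(q[:,1])<.045)&(q[:,2]>.03)&(abs(q[:,0])<.1)&(q[:,2]<.07)
C=q[m]
for lo in np.arange(-.075,.06,.005):
  k=C[(C[:,0]>lo)&(C[:,0]<lo+.005)]
  if len(k):print(lo.round(3),len(k),np.median(k[:,2]).round(4))"
```

```text
t: 9.65
tcp_pos: [0.5571, -0.1698, 0.0602]
tool_rot: [0.963, 0.271, -0.0, -0.0]
force: [-2.2, -0.2, 4.4]
finger_gap: -0.0
t: 10.02
tcp_pos: [0.5573, -0.1691, 0.0598]
tool_rot: [0.962, 0.272, -0.004, -0.0]
force: [-10.7, -8.2, 6.4]
finger_gap: -0.002
t 10.025 tcp case [0.0167 0.0007 0.0598] F case [-13.43  -1.42   6.43] q [-0.48  0.75  1.67 -0.01  0.73  0.54] rot [ 0.962  0.272 -0.004 -0.   ]
-0.07 185 0.0411
-0.065 44 0.0445
-0.06 34 0.0387
-0.055 56 0.0385
-0.05 54 0.0386
-0.045 77 0.0394
-0.04 93 0.0423
-0.035 77 0.0426
-0.03 74 0.0424
-0.025 73 0.0422
-0.02 76 0.0421
-0.015 78 0.0427
-0.01 72 0.0425
-0.005 68 0.0421
0.0 73 0.0423
0.005 109 0.0428
0.01 89 0.0427
0.015 55 0.042
0.02 47 0.0421
0.025 76 0.0431
0.03 39 0.0478
0.035 20 0.0431
0.04 14 0.0422
0.045 10 0.0425
0.05 9 0.0421
0.055 4 0.0495
```

View pics/a9.png

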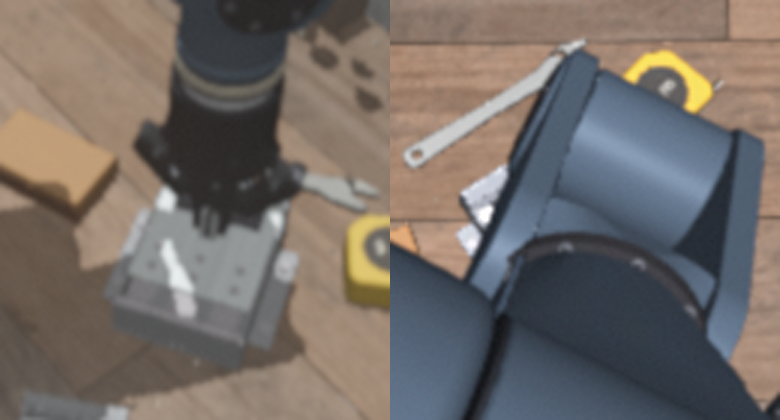

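```bash
python3 -m inch '[-0.17,-0.1,0.1,0,0,0,0.3,0,-0.2,-0.1,1,0,-1,-0.6,4,0,-2.5,-1.5,4,0,-4,-2.5,2,0,-4,3,0,0,-3,5,0,0,-2,5,0,0,0,5,0,0,0,5,0,0,0,0,0,0]';python3 -c "
from h import *
look('b1')
q=np.load('b1_top.npy')
m=(abs(q[:,1])<.045)&(q[:,2]>.03)&(abs(q[:,0])<.1)&(q[:,2]<.07)
C=q[m]
for lo in np.arange(-.075,.07,.005):
  k=C[(C[:,0]>lo)&(C[:,0]<lo+.005)]
  if len(k):print(lo.round(3),len(k),np.median(k[:,2]).round(4))"
```

```text
t: 11.62
tcp_pos: [0.3915, 0.0174, 0.1746]
tool_rot: [0.962, 0.273, 0.001, -0.0]
force: [-0.7, -0.4, -0.2]
finger_gap: -0.0
t 11.625 tcp case [-0.0267  0.2464  0.1746] F case [-0.81  0.06 -0.21] q [-0.24  0.36  2.07  0.    0.71  0.77] rot [ 0.962  0.273  0.001 -0.   ]
-0.075 4 0.0413
-0.07 69 0.044
-0.065 72 0.0429
-0.06 53 0.0385
-0.055 50 0.0386
-0.05 54 0.0391
-0.045 60 0.0412
-0.04 77 0.043
-0.035 78 0.0435
-0.03 80 0.0438
-0.025 78 0.0434
-0.02 78 0.0437
-0.015 77 0.0445
-0.01 79 0.0446
-0.005 80 0.0441
0.0 77 0.0442
0.005 75 0.0445
0.01 80 0.045
0.015 78 0.0451
0.02 77 0.0451
0.025 79 0.0478
0.03 78 0.0514
0.035 77 0.0499
0.04 79 0.0485
0.045 79 0.0478
0.05 75 0.0509
0.055 79 0.0495
0.06 78 0.0494
0.065 61 0.049
```

View pics/b1.png

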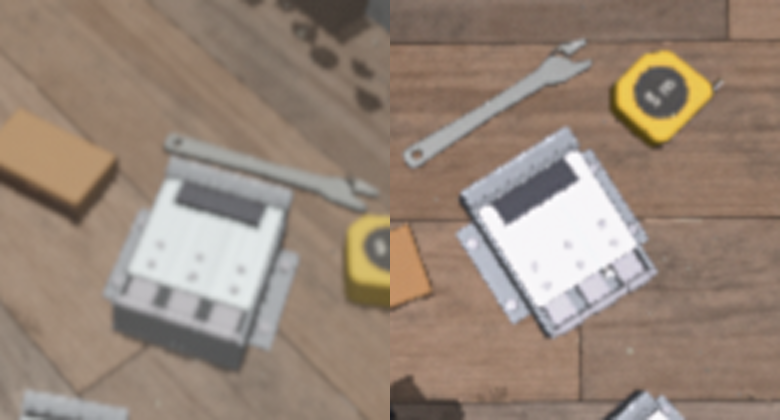

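```bash
python3 -c "
from h import *
q=np.load('b1_top.npy')
m=(abs(q[:,1])<.03)&(q[:,2]<.07)&(q[:,0]>-.05)&(q[:,0]<-.036)
C=q[m]
for lo in np.arange(-.05,-.036,.001):
  k=C[(C[:,0]>lo)&(C[:,0]<lo+.001)];print(lo.round(3),len(k),np.median(k[:,2]).round(4))
m=(abs(q[:,1])<.03)&(q[:,0]>.02)&(q[:,0]<.034);C=q[m]
for lo in np.arange(.02,.034,.001):
  k=C[(C[:,0]>lo)&(C[:,0]<lo+.001)];print(lo.round(3),len(k),np.median(k[:,2]).round(4))
"
```

```text
-0.05 8 0.0372
-0.049 13 0.0379
-0.048 10 0.0275
-0.047 11 0.0392
-0.046 10 0.0273
-0.045 8 0.0381
-0.044 8 0.04
-0.043 6 0.0384
-0.042 8 0.0426
-0.041 11 0.043
-0.04 11 0.0436
-0.039 10 0.0425
-0.038 12 0.0423
-0.037 9 0.0423
-0.036 0 nan
0.02 11 0.0452
0.021 10 0.0458
0.022 10 0.0447
0.023 10 0.0443
0.024 10 0.0455
0.025 10 0.0463
0.026 12 0.0458
0.027 9 0.0536
0.028 11 0.0524
0.029 11 0.0536
0.03 9 0.0518
0.031 11 0.0519
0.032 11 0.0525
0.033 11 0.052
0.034 0 nan
  return _methods._mean(a, axis=axis, dtype=dtype,
  ret = ret.dtype.type(ret / rcount)
```

Both the rear edge of the plate (-0.042) and the ledge foot (+0.027) show the full 18 mm of slide.

```bash
python3 -c "
from station import job
print(job.sign_off())"
```

```text
the job is handed in; nothing more can be done
None
```

The case is closed and handed in after about 12 s of the 38 s; no verdict was reported. I folded the cover with the shut fingertips pushing only on its outer face. Then I pushed it by the ledge until it hit the stop, where the wrist force rose to about 13 N.

**Final state:** In the last pictures, with the arm well clear, the cover stays shut. Its rear edge and the ledge foot are both 18 mm from where they sit when drawn back, so the slide is full and the free edge is under the lip. The cover sits about 0.03 rad up, resting against the underside of the lip; the limit is 0.07.

**Surroundings:** The tape measure, sanding block and spanner look unmoved by eye, but I did not measure them. The bolts are now hidden under the cover; they were not touched.

**Not as expected:**
- After the first push the cover sprang back to about 1.15 rad, not the stated 1 rad.
- Once the cover was flat, fingertip friction slid it part of the way before the ledge was reached. By then it had already been held nearly flat (about 0.03 rad) and not slid, which is the on-the-way condition.

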